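Refit the grinder's upper burr and hold it down

TASK

The grinder has been brushed out and its upper burr hangs by its handle on the hook stand. Take the burr by its handle, lift it up and off the hook, set it in the open throat of the grinder and turn it until its three lugs drop into the three grooves; then push it down against the spring until its flange sits on the throat's rim. Do not let go: keep it pressed down like that by the handle, so that I can turn the locking ring over it, and finish while still holding it; leave the dosing cup, brush, hopper and tamper where they are.

Things in the scene. Friction and masses are not known exactly. Their poses are not given: they have to be found in the camera images.
- upper_burr: Upper burr in a black carrier, about 0.17 kg, hanging upright by its handle on the hook stand. Origin: centre of its underside, z up along its axis. Round body 52 mm wide from z 0 to 30 mm (lowest 3 mm chamfered), then a flange 70 mm wide and 4 mm thick. Three lugs stand out of the body at 60, 180 and 300 degrees about z from its x axis; white marks on top of the flange show them.
- burr_handle (a point): Point on the burr's axis 58 mm above its origin, midway between the legs of its handle; axes of the burr. The handle is a rigid steel strap arch, 12 mm wide along x, 3 mm thick: two legs at y +-20.5 mm (44 mm over their outsides), parallel from 24 mm below this point (flange top) to 8 mm above it, then narrowing to the apex 25 mm above. Grip the legs from outside, closing along y.
- burr_flange (a point): Point on the burr's axis at the underside of its flange, 30 mm above the burr's origin; it comes to throat_rim when the burr is home. Lugs below it: radius 26 to 31.5 mm, 8 mm wide; sides straight from 8 to 17 mm below this point, ending in a 90 degree point 21 mm below it.
- hook_stand: Steel hook stand, fixed. Origin on the worktop straight below where the burr hangs; its post (8 mm rod, 205 mm high) stands 80 mm behind at +x, on a round base 114 mm wide and up to 18 mm high centred at x +58 mm. Its x axis runs from the hook's tip to the post.
- hook_bar (a point): Point in the middle of the level 8 mm hook bar near where the handle hangs (within 15 mm along the bar), 205 mm above the stand's origin. The bar runs along the stand's x axis through the arch of the handle. Its free end, at x -10 to -26 mm, turns up and ends in a ball 21 mm above the bar's centre: lift the burr 20 mm or more, then take it off towards the stand's -x.
- burr_grinder: White and black burr grinder without its hopper, fixed. Origin on the worktop straight below the throat's axis; the motor column stands at +x. Footprint 150 x 108 mm (x -63 to +87 mm), head 96 mm wide, locking ring 102 mm wide below the rim, highest point the throat's rim at 200 mm.
- throat_rim (a point): Centre of the throat at its rim, 200 mm above the grinder's origin; axes of the grinder. Bore 57 mm wide; three grooves, 15 mm wide, out to radius 34.5 mm, 24 mm deep, open at the rim at 0, 120 and 240 degrees about z from x. With lugs off the grooves the burr stops on the rim after 9 mm; with lugs in them (within about 5 degrees) it slides down to the spring seat, flange 4 mm above the rim.
- spring_seat (a joint): Sprung ring inside the throat on which the burr rests: how far it is pushed down, in m. 0 free; it starts to move at about 4.5 N and has gone down 0.004 m at about 10.5 N, when the burr's flange meets the rim.
- dosing_cup: Steel dosing cup, 60 mm wide and 48 mm high, standing on the grinder's foot under the chute; leave alone.
- group_brush: Black cleaning brush, 167 mm long, lying at the right; leave alone.
- hopper: Clear plastic hopper of the grinder, 94 mm wide and 92 mm high, standing upside down at the back right; leave alone.
- tamper: Tamper with a steel foot and a walnut handle, 58 mm wide and 90 mm high, standing at the left; leave alone.

How it is judged:
On the way, in this order (a step that is already met when the one before it is completed fails the run):
1. the burr is held by the fingers, clear of the hook stand (horizontal distance between upper_burr and hook_bar above 0.06 m and contact force between upper_burr and hook_stand below 0.05 N and contact force between the fingers and upper_burr above 1 N and height (world z) of upper_burr above 0.04 m), for 0.2 s.
2. the lugs are in the grooves, the burr well down in the throat and still held (z of burr_flange in the frame of throat_rim below 0.012 m and horizontal distance between burr_flange and throat_rim below 0.004 m and contact force between the fingers and upper_burr above 1 N), for 0.1 s.
At the end, for the whole second after the job is handed in: The burr is upright (4 degrees) and centred (3.5 mm) in the throat, lugs in the grooves, flange within 1.8 mm of the rim, spring seat pushed down at least 2.5 mm, pressing on the grinder with over 5 N, at rest, and still held by the fingers (over 2 N) through the last second (value of joint spring_seat above 0.0025 m and z of burr_flange in the frame of throat_rim below 0.0018 m and horizontal distance between burr_flange and throat_rim below 0.0035 m and angle between upper_burr's own z axis and vertical below 0.07 rad and contact force between upper_burr and burr_grinder above 5 N and contact force between the fingers and upper_burr above 2 N and linear speed of upper_burr below 0.01 m/s); the arm keeps its last pose, push and grip.
It fails at once if the burr is dropped on the worktop (height (world z) of upper_burr below 0.03 m).
It fails at once if a bystander is moved more than 2 cm (distance of any of dosing_cup, group_brush, hopper, tamper from where it was at the start of the episode above 0.02 m).
It also fails if it takes over 45 s, if anything falls off the work surface, if the arm or the gripper's body presses on something with over 40 N, if the wrist force passes 120 N, or if a joint passes its speed limit or range.

ROBOT

A 6-joint arm with a two-finger parallel gripper is mounted at the origin on a cart in front of the work surface, level with it; the furniture and walls round the work are solid. World frame = base frame: x ahead of the robot, y to its left, z up, the work surface at z = 0. Lengths are in m, angles in rad, forces in N, time in s.
With the tool pointing down it reaches from about 0.35 to 0.85 m from the base axis. Payload 8.1 kg.
Tool frame: the origin (TCP) lies between the finger pads; the fingertips stand 11 mm ahead of it and the grasp point (between the pads) lies 8 mm behind it; z points along the fingers, y is the line along which they close (so a half turn about z gives the same grasp; the last joint's range is limited). The gripper opens to 93 mm and grips with 3 to 60 N. Pads are 15 mm wide; open, the fingers measure 128 mm over their backs; the gripper's body (75 mm by 188 mm) begins 65 mm behind the grasp point.
Start: joints at [-0.085, 0.13, 1.488, -0, 1.523, -0.085], TCP at [0.6, 0, 0.23] pointing down, gripper open.
Joint ranges: [-2.96, 2.96], [-0.89, 2.26], [0.02, 2.5], [-1.34, 4.48], [0, 2.73], [-2.66, 2.66]. Speed limits (rad/s): [2.39, 2.39, 2.79, 3.14, 3.14, 3.14].

INTERFACE

Orientations are given as a unit quaternion [x, y, z, w].
In Python, from rig import manip gives the robot as it stands. Calls block until the motion is done:
- manip.goto(position, orientation): joint-space move of the TCP to a pose.
- manip.move_l(position, attitude=None, speed=0.15): straight line of the TCP; attitude=None keeps the orientation; speed is the mean speed in m/s.
- manip.goto_joints(angles): joint-space move.
- manip.open() and manip.grasp(squeeze=None): open the fingers fully, or close them until they stop; squeeze is the grip in N (None keeps the last).
- manip.hold(seconds).
- manip.inverse_kinematics(position, orientation): joint angles nearest the present ones, or None.
- manip.capture(name): name is "scene" or "side" or "wrist"; returns a dict with "image" (384x512x3 uint8, red, green, blue), "z_map" (384x512 float32, m along the optical axis (not along the pixel's ray), 0 where there is no reading), "mtx" (3x3 intrinsics, pixels), "cam_to_world" (4x4, takes a point from camera to world coordinates). Camera axes: x right, y up, looking along -z (the intrinsics and any distortion apply to the point x, -y, -z); pixel columns grow to the right and rows downward; lengths in m; the calibration is good to about 2 mm. A picture is of the moment at which its call begins.
A pose or a line that the arm cannot do raises manip.Unreachable and nothing moves.
- manip.hand_in(): hands the job in; it is judged then, once.
Readings, each from a call of its own:
- manip.get_time_s(): time.
- manip.get_joints(): joint angles.
- manip.get_dq(): joint speeds.
- manip.get_joint_torque(): joint torques, N m.
- manip.get_tcp_pos(): TCP position.
- manip.get_tool_rot(): TCP orientation.
- manip.get_contact_force(): force on the tool from outside, world axes, zero at the start.
- manip.get_torque(): the same for the moment, N m.
- manip.get_gripper_width(): finger opening in m.
- manip.get_finger_force(): force on a finger pad.
Only numpy, scipy, OpenCV 4.12 (cv2) and the standard library are available. Lean on these libraries where they do the work, as an engineer would, in place of code of your own. Each camera call takes 0.05 s, during which the arm holds its last target. There are 200 camera calls.

## Working session

There is one attempt and no reset: what is moved stays moved. The work goes in short steps, each a Python script; the robot and the scene stay as the last script left them, time stands still between calls to the robot, and variables do not carry over. Pictures are saved under pics/ and viewed, at most 10 in all, crops included, and the job is handed in when it is done.

```bash
mkdir -p pics; cat > h.py <<'E'
import numpy as np,cv2
from rig import manip
def cap(n):
    c=manip.capture(n);return c
def cloud(c):
    z=c["z_map"];K=c["mtx"];v,u=np.mgrid[:z.shape[0],:z.shape[1]]
    P=np.stack([(u-K[0,2])/K[0,0]*z,-(v-K[1,2])/K[1,1]*z,-z],-1)
    T=c["cam_to_world"];return P@T[:3,:3].T+T[:3,3]
def save(c,n): cv2.imwrite("pics/"+n,c["image"][:,:,::-1])
E
python3 - <<'E'
from h import *
for n in("scene","side"):
    c=cap(n);save(c,n+"1.png");np.savez("/tmp/%s.npz"%n,P=cloud(c),**c)
    print(n,c["mtx"].round(1).tolist(),c["cam_to_world"].round(3).tolist(),(c["z_map"]>0).mean())
print(manip.get_time_s(),manip.get_tool_rot())
E
```

```text
scene [[428.4, 0.0, 266.7], [0.0, 428.4, 191.1], [0.0, 0.0, 1.0]] [[0.688, 0.419, -0.592, -0.024], [-0.726, 0.381, -0.573, -0.45], [-0.014, 0.824, 0.566, 0.683], [0.0, 0.0, 0.0, 1.0]] 0.9959564208984375
side [[370.2, 0.0, 261.3], [0.0, 370.2, 193.0], [0.0, 0.0, 1.0]] [[-0.832, 0.282, -0.477, 0.116], [-0.554, -0.462, 0.693, 0.72], [-0.025, 0.841, 0.541, 0.611], [0.0, 0.0, 0.0, 1.0]] 0.9914957682291666
0.1 [ 7.07097982e-01  7.07115137e-01 -5.10916099e-04 -6.04604069e-04]
```

View pics/scene1.png

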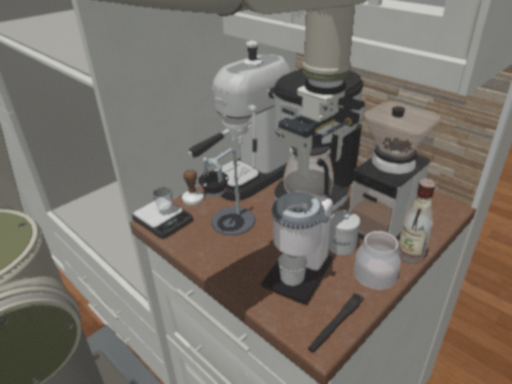

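View pics/side1.png

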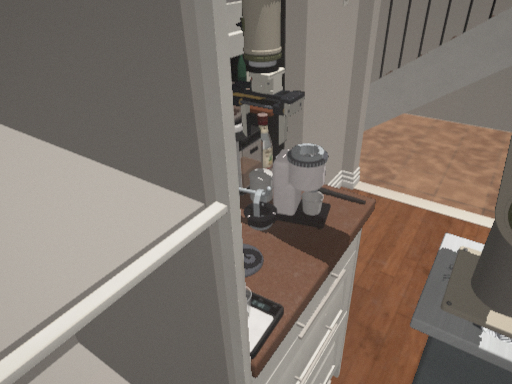

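The scene view shows the grinder throat at about (300,208), the stand base at (233,220) and the burr hanging near (212,182). In the side view the throat is at (307,155) and the burr at (260,213). I'll zoom in and read the depths.

```bash
python3 - <<'E'
from h import *
S={n:np.load("/tmp/%s.npz"%n) for n in("scene","side")}
a=cv2.resize(S["scene"]["image"][130:250,180:345],None,fx=4.8,fy=4.8,interpolation=cv2.INTER_CUBIC)
b=cv2.resize(S["side"]["image"][130:280,230:340],None,fx=5,fy=4,interpolation=cv2.INTER_CUBIC)
b=cv2.resize(S["side"]["image"][130:280,225:345],None,fx=4,fy=4,interpolation=cv2.INTER_CUBIC)
for n,i in(("a",a),("b",b)): cv2.imwrite("pics/%s.png"%n,i[:,:,::-1])
for n,L in(("scene",[(212,182),(205,165),(228,153),(233,222),(237,150),(300,208),(280,215),(320,215),(193,196)]),("side",[(260,213),(258,195),(245,189),(248,262),(307,155),(307,165)])):
    for u,v in L: print(n,u,v,S[n]["P"][v,u].round(3))
# rim: points near z=.2
for n in S:
    P=S[n]["P"];m=(abs(P[...,2]-.2)<.006)&(P[...,0]>.3)&(P[...,0]<.9)&(abs(P[...,1])<.4)
    k,l,s,c=cv2.connectedComponentsWithStats(m.astype(np.uint8))
    for i in range(1,k):
        if s[i,4]>15: print(n,s[i],P[l==i].mean(0).round(3),P[l==i].min(0).round(3),P[l==i].max(0).round(3))
E
```

```text
scene 212 182 [0.484 0.217 0.142]
scene 205 165 [0.456 0.2   0.207]
scene 228 153 [0.533 0.211 0.2  ]
scene 233 222 [0.522 0.199 0.011]
scene 237 150 [0.744 0.417 0.044]
scene 300 208 [ 0.512 -0.022  0.172]
scene 280 215 [ 0.45  -0.024  0.191]
scene 320 215 [ 0.504 -0.077  0.188]
scene 193 196 [0.521 0.356 0.017]
side 260 213 [0.465 0.219 0.171]
side 258 195 [0.472 0.214 0.209]
side 245 189 [0.507 0.21  0.21 ]
side 248 262 [0.506 0.216 0.013]
side 307 155 [ 0.478 -0.006  0.201]
side 307 165 [0.467 0.013 0.185]
scene [255 114  19   8  74] [0.725 0.28  0.2  ] [0.712 0.268 0.194] [0.75  0.305 0.206]
scene [222 118  29  10 121] [0.651 0.309 0.2  ] [0.63  0.29  0.194] [0.699 0.35  0.206]
scene [352 124  10  11  45] [0.835 0.061 0.201] [0.81  0.055 0.195] [0.857 0.071 0.205]
scene [216 149  19  12  43] [0.526 0.208 0.203] [0.489 0.201 0.194] [0.554 0.216 0.206]
scene [373 153  42  17 220] [ 0.742 -0.092  0.199] [ 0.726 -0.124  0.194] [ 0.785 -0.034  0.206]
scene [213 162   9   8  37] [0.48  0.187 0.2  ] [0.473 0.179 0.194] [0.488 0.193 0.206]
scene [419 179  17  11 141] [ 0.721 -0.181  0.198] [ 0.707 -0.196  0.194] [ 0.74  -0.164  0.201]
scene [277 192  43  28 528] [ 0.488 -0.036  0.198] [ 0.449 -0.075  0.194] [0.531 0.007 0.2  ]
side [257 112  11   7  59] [ 0.721 -0.176  0.2  ] [ 0.707 -0.195  0.194] [ 0.739 -0.163  0.204]
side [235 123   8   8  35] [ 0.731 -0.066  0.2  ] [ 0.726 -0.082  0.194] [ 0.736 -0.052  0.205]
side [291 143  33  17 318] [ 0.489 -0.028  0.199] [ 0.449 -0.073  0.194] [0.532 0.01  0.203]
side [253 196   8   8  45] [0.472 0.22  0.201] [0.466 0.214 0.194] [0.479 0.225 0.206]
```

View pics/a.png

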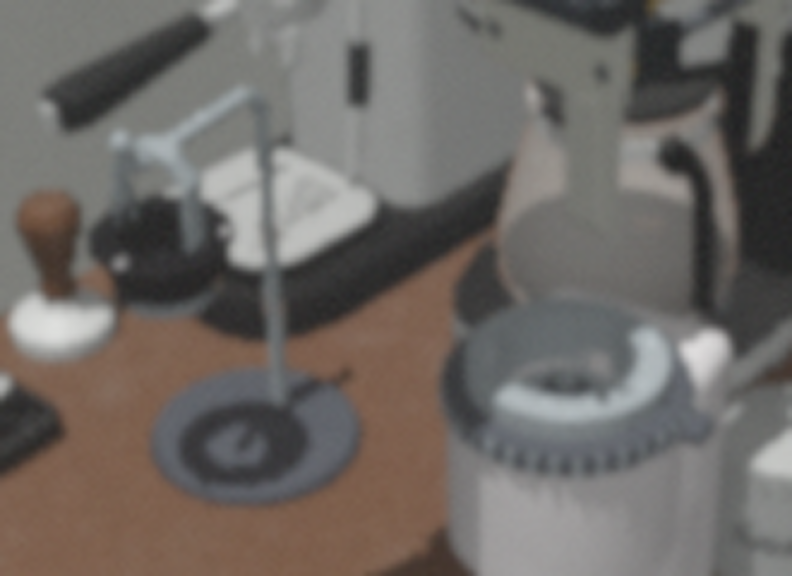

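View pics/b.png

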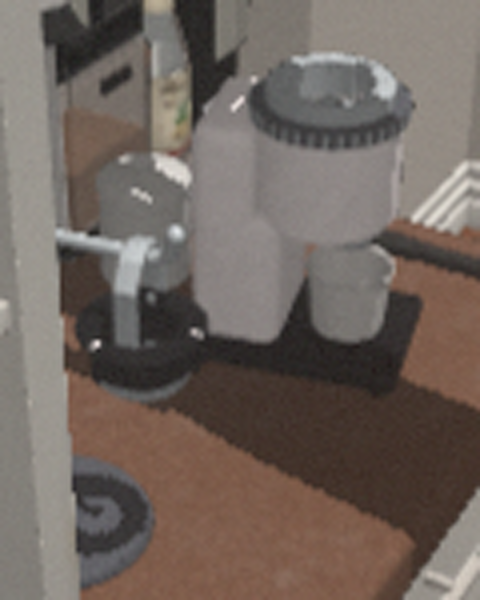

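The crops show the handle's arch on the bar, with the bar's free end toward the robot. Three white flange marks are visible. The throat's inside is visible too. I'll use the wrist camera from above for both.

```bash
cat >> h.py <<'E'
from scipy.spatial.transform import Rotation as R
def quat(yaw): # tool down, tool x at yaw
    return (R.from_euler('z',yaw)*R.from_euler('x',np.pi)).as_quat()
E
python3 - <<'E'
from h import *
manip.goto([.49,-.035,.40],quat(0));print(manip.get_joints().round(2))
c=cap("wrist");np.savez("/tmp/w1.npz",P=cloud(c),**c);print(c["mtx"].round(0).tolist(),c["cam_to_world"].round(3).tolist())
A=c["image"]
manip.goto([.44,.205,.36],quat(0));print(manip.get_joints().round(2),manip.get_time_s())
c=cap("wrist");np.savez("/tmp/w2.npz",P=cloud(c),**c);print(c["cam_to_world"].round(3).tolist())
I=np.vstack([A,c["image"]]);cv2.imwrite("pics/w.png",cv2.resize(np.hstack([A,c["image"]]),None,fx=.78,fy=.78,interpolation=cv2.INTER_AREA)[:,:,::-1])
E
```

```text
[-0.18 -0.17  1.48  0.    1.83  1.39]
[[344.0, 0.0, 254.0], [0.0, 344.0, 196.0], [0.0, 0.0, 1.0]] [[0.001, 0.97, 0.243, 0.556], [-1.0, 0.001, 0.001, -0.035], [0.0, -0.243, 0.97, 0.554], [0.0, 0.0, 0.0, 1.0]]
[ 0.33 -0.2   1.57 -0.    1.77  1.9 ] 2.45
[[-0.001, 0.97, 0.242, 0.507], [-1.0, -0.001, 0.001, 0.205], [0.001, -0.242, 0.97, 0.515], [0.0, 0.0, 0.0, 1.0]]
```

View pics/w.png

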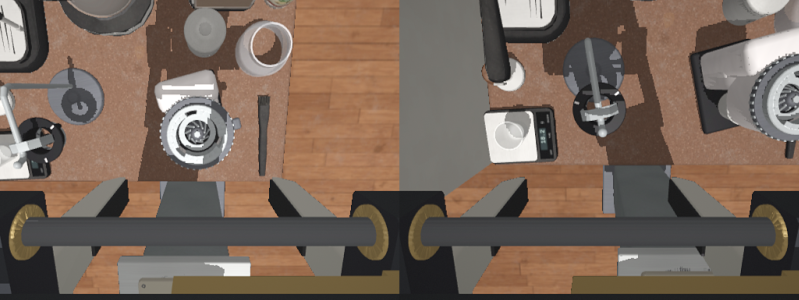

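Left: the throat is at about (198,130). Right: the burr is at about (598,110), with the bar running up the image. I'll zoom both and mask the white marks.

```bash
python3 - <<'E'
from h import *
def ray(c,u,v,h):
    K=c["mtx"];T=c["cam_to_world"];u=np.asarray(u,float);v=np.asarray(v,float)
    d=np.stack([(u-K[0,2])/K[0,0],-(v-K[1,2])/K[1,1],-np.ones_like(u)],-1)@T[:3,:3].T
    return T[:3,3]+d*((h-T[2,3])/d[...,2])[...,None]
c1=dict(np.load("/tmp/w1.npz"));c2=dict(np.load("/tmp/w2.npz"))
a=cv2.resize(c1["image"][112:222,196:316],None,fx=3.3,fy=4,interpolation=cv2.INTER_NEAREST)
a=cv2.resize(c1["image"][115:220,200:305],(400,400),interpolation=cv2.INTER_CUBIC)
b=cv2.resize(c2["image"][88:193,205:310],(400,400),interpolation=cv2.INTER_CUBIC)
cv2.imwrite("pics/z.png",np.hstack([a,b])[:,:,::-1])
# burr marks
P=c2["P"];g=c2["image"].astype(int)
m=(g.min(-1)>150)&(abs(P[...,2]-.163)<.012)&(abs(P[...,0]-.48)<.06)&(abs(P[...,1]-.205)<.06)
k,l,s,ce=cv2.connectedComponentsWithStats(m.astype(np.uint8))
for i in range(1,k):print("mark",s[i],ray(c2,*ce[i],.163).round(4),P[l==i].mean(0).round(4))
d=(abs(P[...,2]-.163)<.008)&(abs(P[...,0]-.48)<.06)&(abs(P[...,1]-.205)<.06)
v,u=np.nonzero(d);print("flange",len(v),np.median(P[d][:,2]),cv2.minEnclosingCircle(ray(c2,u,v,.163)[:,:2].astype(np.float32)))
# bar
d=(P[...,2]>.2)&(P[...,2]<.215)&(abs(P[...,0]-.52)<.05)&(abs(P[...,1]-.205)<.03)
print("bar",d.sum(),cv2.fitLine(P[d][:,:2].astype(np.float32),2,0,.01,.01).ravel(),P[d].min(0),P[d].max(0))
d=(P[...,2]>.2)&(abs(P[...,0]-.48)<.1)&(abs(P[...,1]-.205)<.04);q=P[d];print("ball?",q[q[:,2]>.218].mean(0))
# grinder
P=c1["P"];d=(abs(P[...,2]-.2)<.004)&(abs(P[...,0]-.49)<.07)&(abs(P[...,1]+.035)<.07)
q=P[d];print("rim",len(q),np.median(q[:,2]));v,u=np.nonzero(d);w=ray(c1,u,v,.2)[:,:2].astype(np.float32);(cc,r)=cv2.minEnclosingCircle(w);print(cc,r)
# radial profile: inside-hole edge by angle
r=ray(c1,*np.meshgrid(np.arange(512),np.arange(384)),.2)
dp=P[...,2];dx=r[...,0]-cc[0];dy=r[...,1]-cc[1];rr=np.hypot(dx,dy);an=np.degrees(np.arctan2(dy,dx))%360
for t in range(0,360,10):
    e=(abs(an-t)<5)
    print(t,[round(float(np.mean(dp[e&(abs(rr-x)<.0015)]>.194)),1) for x in(.027,.030,.033,.036,.039)],end=";")
E
```

```text
mark [276 117   6   5  20] [0.4982 0.18   0.163 ] [0.4982 0.1801 0.1633]
mark [225 130   5   3   9] [0.4864 0.2321 0.163 ] [0.4864 0.232  0.1638]
flange 2160 0.1629619498682571 ((0.47689151763916016, 0.20251870155334473), 0.03492541238665581)
bar 1354 [0.98443955 0.17572372 0.50240356 0.20654266] [0.4700108  0.18376321 0.20003367] [0.5559537  0.22193032 0.21422443]
ball? [0.467468   0.20083615 0.45650107]
rim 2251 0.20015201956518341
(0.491751492023468, -0.032843217253685) 0.04098213464021683
0 [0.0, 0.3, 0.1, 1.0, 1.0];10 [0.0, 0.0, 0.1, 1.0, 1.0];20 [0.0, 0.0, 0.1, 1.0, 1.0];30 [0.0, 0.7, 0.7, 1.0, 1.0];40 [0.1, 1.0, 1.0, 1.0, 1.0];50 [0.1, 1.0, 1.0, 1.0, 1.0];60 [0.0, 1.0, 1.0, 1.0, 1.0];70 [0.1, 1.0, 1.0, 1.0, 1.0];80 [0.2, 1.0, 1.0, 1.0, 1.0];90 [0.0, 1.0, 1.0, 1.0, 1.0];100 [0.3, 1.0, 1.0, 1.0, 1.0];110 [0.4, 1.0, 1.0, 1.0, 1.0];120 [0.2, 0.6, 0.8, 1.0, 1.0];130 [0.0, 0.0, 0.4, 1.0, 1.0];140 [0.0, 0.0, 0.4, 1.0, 1.0];150 [0.2, 0.7, 0.9, 1.0, 1.0];160 [0.5, 1.0, 1.0, 1.0, 1.0];170 [0.5, 1.0, 1.0, 1.0, 1.0];180 [0.3, 1.0, 1.0, 1.0, 1.0];190 [0.4, 1.0, 1.0, 1.0, 1.0];200 [0.3, 1.0, 1.0, 1.0, 1.0];210 [0.3, 1.0, 1.0, 1.0, 1.0];220 [0.5, 1.0, 1.0, 1.0, 1.0];230 [0.3, 1.0, 1.0, 1.0, 1.0];240 [0.1, 0.7, 0.9, 1.0, 1.0];250 [0.0, 0.0, 0.3, 1.0, 1.0];260 [0.0, 0.0, 0.2, 1.0, 1.0];270 [0.1, 0.7, 0.7, 1.0, 1.0];280 [0.1, 1.0, 1.0, 1.0, 1.0];290 [0.1, 1.0, 1.0, 1.0, 1.0];300 [0.0, 1.0, 1.0, 1.0, 1.0];310 [0.1, 1.0, 1.0, 1.0, 1.0];320 [0.1, 1.0, 1.0, 1.0, 1.0];330 [0.0, 1.0, 1.0, 1.0, 1.0];340 [0.1, 1.0, 1.0, 1.0, 1.0];350 [0.1, 1.0, 1.0, 1.0, 1.0];
```

View pics/z.png

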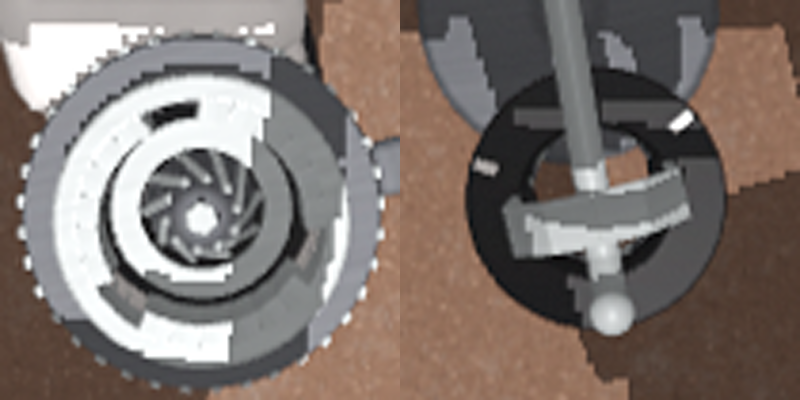

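The wrist zoom shows the grooves at about 15, 135 and 255 degrees. The burr's two visible marks give a burr yaw of about 12.8°, and its centre is (0.477, 0.2025). I'll refine the throat, check clearances, then grasp.

```bash
cat >> h.py <<'E'
def ray(c,u,v,h):
    K=c["mtx"];T=c["cam_to_world"];u=np.asarray(u,float);v=np.asarray(v,float)
    d=np.stack([(u-K[0,2])/K[0,0],-(v-K[1,2])/K[1,1],-np.ones_like(u)],-1)@T[:3,:3].T
    return T[:3,3]+d*((h-T[2,3])/d[...,2])[...,None]
E
python3 - <<'E'
from h import *
c1=dict(np.load("/tmp/w1.npz"));P=c1["P"]
r=ray(c1,*np.meshgrid(np.arange(512),np.arange(384)),.2);cc=np.array([.4918,-.0328])
d=r[...,:2]-cc;rr=np.hypot(*np.moveaxis(d,-1,0));an=np.arctan2(d[...,1],d[...,0])
e=(rr>.0295)&(rr<.0335)&(P[...,2]<.194);th=np.angle(np.exp(3j*an[e]).mean())/3;print("groove yaw",np.degrees(th)) 
for k in(0,1,2):
    t=np.angle(np.exp(1j*(an[e]-th-k*2*np.pi/3)));t=t[abs(t)<.5];print(len(t),np.degrees(t.mean()+th))
for n in("scene","side","w1","w2"):
    Q=np.load("/tmp/%s.npz"%n)["P"].reshape(-1,3)
    m=(Q[:,2]>.21)&(Q[:,2]<.33)&(abs(Q[:,0]-.45)<.12)&(abs(Q[:,1]-.2)<.15);q=Q[m]
    print(n,len(q),q.min(0).round(3) if len(q) else"",q.max(0).round(3) if len(q) else "")
    for p in q[::max(1,len(q)//12)]:print(p.round(3),end="")
E
```

```text
groove yaw 14.85288900544822
58 14.307766264207975
48 14.891246676395443
51 15.42391481070655
scene 35 [0.451 0.193 0.21 ] [0.481 0.206 0.225]
[0.456 0.203 0.223][0.459 0.2   0.224][0.455 0.199 0.223][0.458 0.196 0.223][0.478 0.205 0.21 ][0.481 0.202 0.21 ][0.455 0.2   0.22 ][0.459 0.197 0.219][0.473 0.202 0.211][0.478 0.198 0.211][0.451 0.195 0.221][0.456 0.194 0.219][0.471 0.199 0.211][0.454 0.195 0.218][0.461 0.198 0.213][0.453 0.195 0.215][0.46  0.197 0.211][0.459 0.195 0.21 ]side 85 [0.451 0.194 0.21 ] [0.522 0.212 0.227]
[0.46  0.199 0.226][0.459 0.201 0.225][0.461 0.201 0.222][0.501 0.208 0.211][0.478 0.194 0.211][0.49  0.206 0.21 ][0.472 0.199 0.213][0.482 0.207 0.211][0.471 0.198 0.21 ][0.475 0.209 0.212][0.463 0.202 0.213][0.474 0.211 0.211][0.457 0.204 0.211]w1 322 [0.452 0.191 0.21 ] [0.541 0.213 0.227]
[0.541 0.213 0.21 ][0.483 0.196 0.211][0.48  0.208 0.211][0.478 0.21  0.21 ][0.476 0.208 0.211][0.474 0.207 0.211][0.472 0.202 0.212][0.463 0.196 0.212][0.46  0.196 0.212][0.459 0.195 0.214][0.459 0.193 0.221][0.456 0.194 0.221][0.454 0.198 0.223]w2 428 [0.453 0.192 0.21 ] [0.543 0.214 0.227]
[0.543 0.214 0.21 ][0.483 0.201 0.211][0.481 0.207 0.212][0.479 0.205 0.211][0.477 0.203 0.212][0.476 0.201 0.213][0.474 0.201 0.212][0.472 0.198 0.211][0.464 0.2   0.213][0.461 0.198 0.217][0.459 0.2   0.225][0.457 0.2   0.226][0.454 0.197 0.223]
```

```bash
python3 - <<'E'
from h import *
q=quat(np.radians(12.8))
manip.goto([.477,.2025,.30],q)
manip.move_l([.477,.2025,.179],speed=.1)
manip.grasp(50);print("w",manip.get_gripper_width(),manip.get_finger_force(),manip.get_contact_force())
manip.move_l([.477,.2025,.210],speed=.06);print(manip.get_contact_force(),manip.get_tcp_pos())
u=np.array([np.cos(.175),np.sin(.175),0])
manip.move_l(np.array([.477,.2025,.210])-.095*u,speed=.07);print(manip.get_contact_force(),manip.get_tcp_pos())
manip.move_l(np.array([.477,.2025,.29])-.095*u,speed=.15)
manip.hold(.2);print(manip.get_gripper_width(),manip.get_finger_force(),manip.get_contact_force(),manip.get_time_s())
for n in("wrist","scene"):save(cap(n),n+"3.png")
cv2.imwrite("pics/c3.png",np.hstack([cv2.imread("pics/wrist3.png")[:, 56:456],cv2.imread("pics/scene3.png")[:,100:500]]))
E
```

```text
w 0.04379645103985329 50.000011059455574 [-0.20699563  0.48040593 -0.70565672]
[-0.1713538   0.40160926 -2.03470431] [0.47704    0.20250306 0.21008248]
[-0.49586054 -0.71306733 -2.62871975] [0.38368972 0.18597853 0.21000995]
0.04346313009194231 49.999358378117904 [-0.50556052  0.33091296 -0.97773683] 8.1333
```

View pics/c3.png

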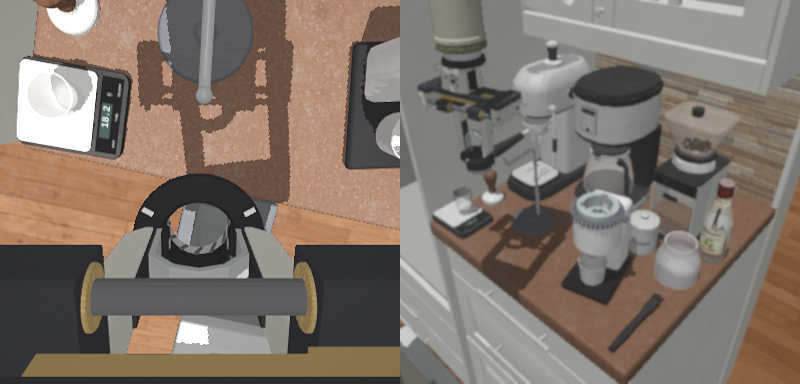

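The burr is held, off the hook and upright. The two marks are at (148,212) and (253,213) in the left crop. Next I'll measure its in-hand offset from them.

```bash
cat > m.py <<'E'
from h import *
def measure():
    c=cap("wrist");P=cloud(c);p=manip.get_tcp_pos();T=R.from_quat(manip.get_tool_rot()).as_matrix()
    g=c["image"];L=(P-p)@T   # tool frame
    m=(g.min(-1)>150)&(abs(L[...,2]-.016)<.006)&(np.hypot(L[...,0],L[...,1])<.037)&(np.hypot(L[...,0],L[...,1])>.026)
    k,l,s,ce=cv2.connectedComponentsWithStats(m.astype(np.uint8))
    M=[L[l==i].mean(0) for i in range(1,k) if s[i,4]>8]
    d=(g.max(-1)<90)&(abs(L[...,2]-.016)<.005)&(np.hypot(L[...,0],L[...,1])<.042)&(L[...,0]>.005)
    v,u=np.nonzero(d);fl=L[d]
    return M,np.median(fl[:,2]),cv2.minEnclosingCircle(fl[:,:2].astype(np.float32)),T
E
python3 - <<'E'
from m import *
M,z,ci,T=measure()
for a in M:print(a.round(4))
print(z,ci)
if len(M)==2:
    d=M[0]-M[1];d=d if d[1]>0 else -d;print("yaw err tool",np.degrees(np.arctan2(-d[0],d[1])),"len",np.hypot(*d[:2]),"center",(M[0]+M[1])[:2]/2-[.01555,0])
E
```

```text
[ 0.0156 -0.0266  0.0157]
[0.0154 0.0263 0.0159]
0.016307967135948113 ((0.006462435703724623, -0.00040039606392383575), 0.03448846563696861)
yaw err tool 0.16374910866249529 len 0.05294071670074591 center [-6.86850278e-05 -1.74468821e-04]
```

```bash
python3 - <<'E'
from m import *
q=quat(np.radians(74.85));X,Y=.4915,-.0327
manip.goto([X,Y,.29],q);manip.hold(.3)
f0=manip.get_contact_force();print("f0",f0,manip.get_joints().round(2))
for z in(.255,.245,.240,.236,.232,.228,.226):
    manip.move_l([X,Y,z],speed=.04);manip.hold(.1)
    f=manip.get_contact_force()-f0;print(z,manip.get_tcp_pos().round(4),f.round(2))
    if abs(f[2])>8 or np.hypot(*f[:2])>10:break
print(manip.get_time_s(),manip.get_torque())
save(cap("scene"),"s4.png");w=cap("wrist");save(w,"w4.png")
cv2.imwrite("pics/c4.png",np.hstack([cv2.resize(cv2.imread("pics/s4.png")[150:300,230:380],(400,400)),cv2.imread("pics/w4.png")[:384,56:456].copy()[0:384] if 0 else cv2.resize(cv2.imread("pics/w4.png")[:,56:456],(400,400))]))
E
```

```text
f0 [ 0.53334046 -0.17906209 -1.73978238] [-0.17 -0.18  1.69  0.    1.64  0.09]
0.255 [ 0.4917 -0.0327  0.2554] [-1.   -0.31 -0.24]
0.245 [ 0.4915 -0.0327  0.245 ] [-0.41  0.08 -0.25]
0.24 [ 0.4914 -0.0327  0.24  ] [-1.07  0.81  0.55]
0.236 [ 0.4915 -0.0327  0.2359] [-0.72 -0.06  0.59]
0.232 [ 0.4915 -0.0327  0.2319] [-0.33 -0.56  0.32]
0.228 [ 0.4915 -0.0327  0.2279] [-0.62  0.06 -0.11]
0.226 [ 0.4915 -0.0327  0.226 ] [-0.9  -0.35  0.65]
13.3917 [ 0.00142838  0.02097036 -0.02650898]
```

View pics/c4.png

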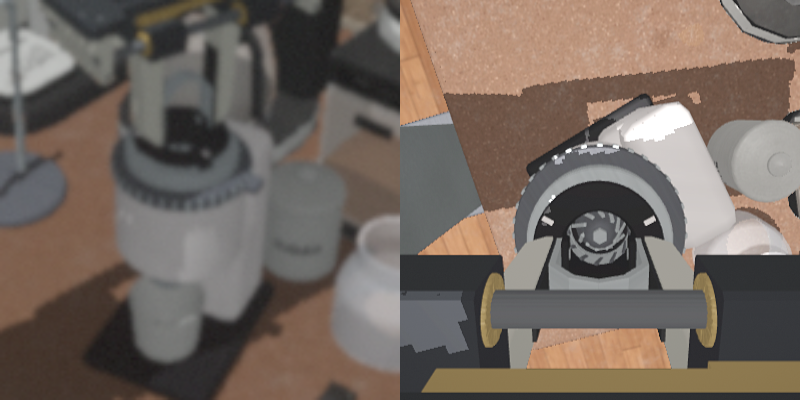

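The burr is in the throat with its lugs past the rim and no resistance. Next I press against the spring while watching the force.

```bash
python3 - <<'E'
from m import *
X,Y=.4915,-.0327;f0=np.array([.2,-.3,-1.6])
z=.224
while z>.212:
    manip.move_l([X,Y,z],speed=.02);manip.hold(.15)
    f=manip.get_contact_force()-f0;print(round(z,4),manip.get_tcp_pos().round(4),f.round(2))
    if f[2]>19:break
    z-=.001 if z>.2205 else .0005
manip.hold(1)
f=manip.get_contact_force()-f0;M,zz,ci,T=measure()
print(f,manip.get_tcp_pos(),manip.get_finger_force(),manip.get_torque(),[a.round(4) for a in M],zz,manip.get_time_s())
P=cloud(cap("wrist"));d=np.hypot(P[...,0]-X,P[...,1]-Y);print(np.median(P[(d>.029)&(d<.034)&(P[...,2]>.195)&(P[...,2]<.215)][:,2]),np.median(P[(d>.037)&(d<.041)&(P[...,2]>.19)&(P[...,2]<.21)][:,2]))
E
```

```text
0.224 [ 0.4916 -0.0327  0.2242] [0.77 0.66 2.35]
0.223 [ 0.4916 -0.0327  0.2233] [-1.36  0.66  5.9 ]
0.222 [ 0.4917 -0.0327  0.2223] [-1.88 -0.24  5.86]
0.221 [ 0.4917 -0.0327  0.2215] [-1.38  1.14  8.77]
0.22 [ 0.4917 -0.0327  0.2206] [-2.32  0.68  8.73]
0.2195 [ 0.4917 -0.0327  0.2202] [-2.53  0.25 10.36]
0.219 [ 0.4917 -0.0327  0.2201] [-3.97  0.1  12.15]
0.2185 [ 0.4917 -0.0327  0.2201] [-5.55  1.1  15.13]
0.218 [ 0.4917 -0.0327  0.2201] [-6.83  0.88 19.01]
[-7.25059657  1.51927665 18.55586981] [ 0.49170384 -0.03272623  0.22010049] 50.00973717542365 [0.21080533 1.57185728 0.03336814] [array([0.0248, 0.0046, 0.0199]), array([ 0.0161, -0.0268,  0.0155]), array([0.0158, 0.0262, 0.0156])] 0.016005410717754614 18.1417
0.20424649035449516 0.2000022337506992
```

The flange is on the rim: its top is at 0.2042 m and the rim at 0.2000 m. The press is steady at about 18.5 N and the grip at 50 N.

```bash
python3 -c "
from rig import manip
print(manip.hand_in())"
```

```text
the job is handed in; nothing more can be done
None
```

I handed the job in with the burr seated in the throat: its flange is on the rim, its lugs are in the grooves, and the arm is still holding it down by the handle at about 18.5 N; no verdict came back.

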